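Slide the pencil tin onto the narrow scale pan and log its weight

TASK

Check-weigh the tin of yellow pencils: swing the red gate right out of its way, then push the tin along the wooden ledge and across the gap until it lies flat, centred and square on the scale's narrow raised pan, clear of the ledge. Let it settle with nothing touching it, then press the green button on the scale fully down and let it go. Do not let the tin fall, keep the gate open, and leave the other things on the counter alone.

Things in the scene. Friction and masses are not known exactly. Their poses are not given: they have to be found in the camera images.
- ledge_top (a point): Centre of the top face of the fixed plywood ledge, 160 (x) by 200 (y) by 60 mm high, no side walls. The tin is pushed along the ledge's own -y, over its end at y = -100 mm, to the scale beyond. The gate's pin stands on a small ear of the ledge at x = +100, y = -85 mm.
- gate (a joint): Angle (rad, 0 to 2.0) of the red swing gate, a bar 12 mm high, 10 mm wide, 7 to 19 mm above the ledge top. 0: bar points from its pin along the ledge's -x, blocking the tin. Grows counter-clockwise from above: the free end swings to the scale; 1.57 points along the ledge's -y, out of the way (1.3 or more is open). Starts at 0 to 0.15, stays where left, 0.3 N at the knob.
- gate_knob (a point): Middle of the upright white round knob on the gate's free end: 16 mm across, 40 mm high, its top 20 mm above this point, its foot on the bar; 95 mm from the gate's pin. This point is 43 mm above the ledge top. Can be pinched from above or pushed.
- gate_hinge (a point): Point on the gate's upright pin axis, at the height of gate_knob.
- tin_center (a point): Centre of the open grey steel tin of yellow pencils: 120 (x) by 92 (y) by 30 mm high, loose, 0.2 to 0.42 kg, centre of mass close to this point, underside 15 mm below. Starts on the ledge, turned within 0.2 rad of it and up to 20 mm off its middle line. Too wide to grasp: push it by its upright sides.
- pan_top (a point): Centre of the top of the scale's aluminium pan, 84 (x) by 70 (y) by 6 mm, smaller than the tin, which overhangs all round. Axes as the ledge's within 0.02 rad. Starts 2 mm below the ledge's top; its centre lies 65 to 73 mm beyond the ledge's end, up to 12 mm to either side of the ledge's middle line: the tin must cross an open gap of 30 to 38 mm.
- pan (a joint): How far (m) the sprung pan has sunk: 0 empty, about 0.002 to 0.004 with the whole tin on it (1000 N/m), limit 0.009.
- log_top (a point): Centre of the top of the round green button, 30 mm across, on the white low console (45 mm high) at the far end of the scale: 115 mm beyond the pan's centre (pan's -y) and 20 mm to the pan's -x. Pressed straight down.
- log (a joint): How far (m) the green button is pressed: 0 up, 0.006 fully down; springs back; about 5 N for fully down. 0.0045 or more counts as pressed.
- spare: Bystander: blue tin of red pencils, 120 by 92 by 30 mm, loose; origin at the centre of its underside.
- jug: Bystander: glass jug with pencils, 110 mm across, about 150 mm high, loose; origin at the centre of its underside.
- brush: Bystander: bench brush lying on the counter, 200 mm long; origin at its underside.
- eraser: Bystander: white eraser 45 by 22 by 14 mm, loose; origin at the centre of its underside.
- pencil: Bystander: flat yellow carpenter's pencil 175 by 14 by 8 mm lying loose; origin at the centre of its underside.
Not all that is in view belongs to the job. There is more than one size of the part that bears tin_center; the job needs the largest.

How it is judged (in metres and radians):
On the way, in this order (a step that is already met when the one before it is completed fails the run):
1. the gate is swung right out of the way (1.3 rad or more), the tin still on the ledge (value of joint gate above 1.3 rad and y of tin_center in the frame of ledge_top above -0.08 m), for 0.1 s.
2. the tin rests centred and square on the pan, untouched (x of tin_center in the frame of pan_top between -0.015 and 0.015 m and y of tin_center in the frame of pan_top between -0.012 and 0.012 m and angle between the y axis of tin_center and the y axis of pan_top, either way round below 0.13 rad and angle between tin_center's own z axis and vertical below 0.06 rad and value of joint pan above 0.0012 m and linear speed of tin below 0.01 m/s and contact force between tin and the fingers below 0.05 N), for 0.3 s.
3. the green button is pressed fully down (value of joint log above 0.0045 m), for 0.05 s.
At the end, for the whole second after the job is handed in: The tin rests on the pan alone, level within 0.06 rad, square within 0.13 rad, its centre within 15 mm (pan x) and 12 mm (pan y) of the pan's; the pan is sunk over 1.2 mm; the gate is open at least 1.3 rad; the green button is up again (value of joint gate above 1.3 rad and value of joint log below 0.002 m and x of tin_center in the frame of pan_top between -0.015 and 0.015 m and y of tin_center in the frame of pan_top between -0.012 and 0.012 m and angle between the y axis of tin_center and the y axis of pan_top, either way round below 0.13 rad and angle between tin_center's own z axis and vertical below 0.06 rad and value of joint pan above 0.0012 m and contact force between tin and ledge below 0.05 N and linear speed of tin below 0.01 m/s); the robot touches nothing.
It fails at once if the tin falls or tips (angle between tin_center's own z axis and vertical above 0.3 rad or height (world z) of tin_center below 0.06 m).
It fails at once if a bystander is disturbed (moved over 25 mm) (distance of any of spare, jug, brush, eraser, pencil from where it was at the start of the episode above 0.025 m).
It also fails if it takes over 72 s, if anything falls off the work surface, if the arm or the gripper's body presses on something with over 40 N, if the wrist force passes 120 N, or if a joint passes its speed limit or range.

ROBOT

A 6-joint arm with a two-finger parallel gripper is mounted at the origin on the work surface. World frame = base frame: x ahead of the robot, y to its left, z up, the work surface at z = 0. Lengths are in m, angles in degrees, forces in N, time in s.
With the tool pointing down it reaches from about 0.325 to 0.775 m from the base axis. Payload 5.5 kg.
Tool frame: the origin (TCP) lies at the centre of the arm's flange, where the gripper is bolted on; the fingertips stand 182 mm ahead of it and the grasp point (between the pads) lies 163 mm ahead of it; z points along the fingers, y is the line along which they close (so a half turn about z gives the same grasp; the last joint's range is limited). The gripper opens to 88 mm and grips with 3 to 60 N. Pads are 20 mm wide; open, the fingers measure 115 mm over their backs; the gripper's body (75 mm by 178 mm) begins 61 mm behind the grasp point.
Start: joints at [-74.926, 5.22, 70.514, -0, 104.267, -3.249], TCP at [0.189, -0.57, 0.405] pointing down, gripper open.
Joint ranges: [-164.24, 164.24], [-49.07, 125.15], [9.68, 141.18], [-86.29, 266.29], [3.28, 154.24], [-151.56, 151.56]. Speed limits (degrees/s): [147.25, 147.25, 172.46, 180, 180, 180].

INTERFACE

Orientations are given as [roll, pitch, yaw] about the fixed x, y, z axes, in that order (R = Rz(yaw) Ry(pitch) Rx(roll)).
In Python, from station import r gives the robot as it stands. The module is installed in compiled form; this text tells all that it offers. Calls block until the motion is done:
- r.reach(position, orientation): joint-space move of the TCP to a pose.
- r.servo_line(position, rotation=None, speed=0.15): straight line of the TCP; rotation=None keeps the orientation; speed is the mean speed in m/s.
- r.move_joints(angles): joint-space move.
- r.let_go() and r.grab(squeeze=None): open the fingers fully, or close them until they stop; squeeze is the grip in N (None keeps the last).
- r.wait(seconds).
- r.inverse_kinematics(position, orientation): joint angles nearest the present ones, or None.
- r.sense(): the state.
- r.snapshot(name): name is "scene" or "top" or "wrist"; returns a dict with "frame" (420x560x3 uint8, red, green, blue), "fx", "fy", "cx", "cy" (pixels), "R" (3x3) and "t" (3): a world point X has camera coordinates R X + t. Camera axes: x right, y down, z forward; pixel columns grow to the right and rows downward; lengths in m; the calibration is good to about 2 mm. A picture is of the moment at which its call begins. There is no depth.
A pose or a line that the arm cannot do raises r.IKError and nothing moves.
- r.hand_in(): hands the job in; it is judged then, once.
The state is a dict: "clock": time; "joints": joint angles; "joint_vel": joint speeds; "joint_torque": joint torques, N m; "tcp_pos": TCP position; "orientation": TCP orientation; "contact_force": force on the tool from outside, world axes, zero at the start; "torque": the same for the moment, N m; "opening": finger opening in m; "gripper_force": force on a finger pad.
Only numpy, scipy, OpenCV 4.12 (cv2) and the standard library are available. Lean on these libraries where they do the work, as an engineer would, in place of code of your own. Each camera call takes 0.05 s, during which the arm holds its last target. There are 200 camera calls.

## Working session

There is one attempt and no reset: what is moved stays moved. The work goes in short steps, each a Python script; the robot and the scene stay as the last script left them, time stands still between calls to the robot, and variables do not carry over. Pictures are saved under pics/ and viewed, at most 10 in all, crops included, and the job is handed in when it is done.

```bash
mkdir -p pics; cat > h.py <<'E'
import numpy as np, cv2
from station import r
def snap(n,fn=None):
    s=r.snapshot(n)
    if fn: cv2.imwrite('pics/'+fn,s['frame'][:,:,::-1])
    return s
def cast(s,uv,z):
    uv=np.atleast_2d(np.array(uv,float)); R=np.array(s['R']);t=np.array(s['t'])
    d=np.c_[(uv[:,0]-s['cx'])/s['fx'],(uv[:,1]-s['cy'])/s['fy'],np.ones(len(uv))]@R
    c=-R.T@t
    return c+d*((z-c[2])/d[:,2])[:,None]
def proj(s,X):
    p=np.atleast_2d(X)@np.array(s['R']).T+np.array(s['t'])
    return np.c_[s['fx']*p[:,0]/p[:,2]+s['cx'],s['fy']*p[:,1]/p[:,2]+s['cy']]
E
python3 - <<'E'
from h import *
for n in('top','scene'):
    s=snap(n,n+'0.png'); print(n,s['fx'],s['cx'],s['cy'],np.round(s['R'],3).tolist(),np.round(s['t'],3))
E
```

```text
top 400.82857131469507 283.8928273764135 206.28617992240444 [[0.011, -1.0, 0.029], [-0.986, -0.015, -0.166], [0.166, -0.027, -0.986]] [-0.089  0.578  1.084]
scene 421.1114633071353 281.2833536975358 210.26071069858446 [[0.32, 0.947, -0.012], [0.772, -0.268, -0.577], [-0.55, 0.176, -0.817]] [-0.11  -0.407  1.347]
```

View pics/top0.png

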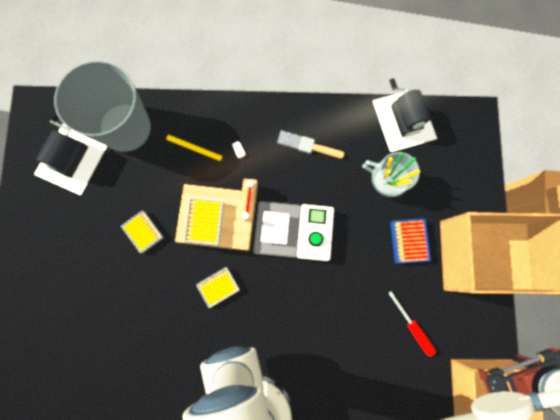

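View pics/scene0.png

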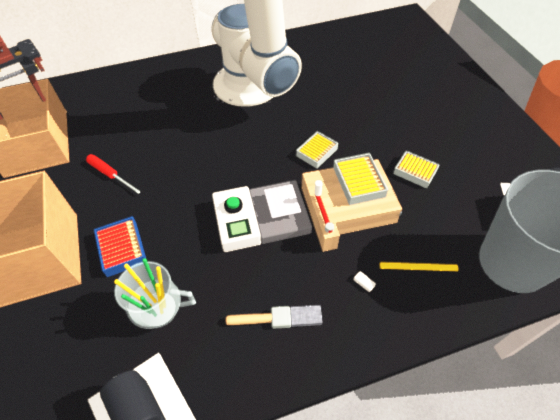

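Top view: ledge around (215,218), tin at (205,222), knob at (245,216), pin at about (248,185), pan at (275,228) and button at (316,239). Next I'll take coarse positions from these, then a close wrist view.

```bash
python3 - <<'E'
from h import *
s=snap('top')
for n,uv,z in(('ledge',(215,218),.06),('tin',(205,222),.09),('knob',(245,216),.123),('pin',(249,184),.08),('pan',(275,228),.058),('button',(316,239),.05)):
    print(n,cast(s,uv,z).round(3))
st=r.sense();print(st['orientation'],st['tcp_pos'])
p=cast(s,(258,225),.06)[0]
for yaw in (0,90,-90,180):
    for z in (.5,.55,.45):
        print(yaw,z,r.inverse_kinematics([p[0]-.03,p[1],z],[180,0,yaw]))
r.reach([p[0]-.04,p[1],.48],[180,0,-90+0])
s=snap('wrist','w0.png');print(r.sense()['clock'],s['fx'],np.round(s['R'],3).tolist(),np.round(-np.array(s['R']).T@s['t'],3))
E
```

```text
ledge [[0.541 0.11  0.06 ]]
tin [[0.526 0.132 0.09 ]]
knob [[0.539 0.023 0.123]]
pin [[0.635 0.017 0.08 ]]
pan [[ 0.516 -0.057  0.058]]
button [[ 0.487 -0.172  0.05 ]]
[-1.79914611e+02 -3.59973503e-03  1.83217859e+01] [ 0.18863399 -0.569632    0.40377532]
0 0.5 [-5.05109862e+00 -8.73933137e+00  7.44023595e+01 -2.54444375e-14
  1.14336972e+02  8.49489014e+01]
0 0.55 [-5.05109862e+00 -6.45596832e+00  6.70390522e+01 -2.54444375e-14
  1.19416916e+02  8.49489014e+01]
0 0.45 [-5.05109862e+00 -1.03392857e+01  8.09925325e+01 -2.54444375e-14
  1.09346753e+02  8.49489014e+01]
90 0.5 [-5.05109862e+00 -8.73933137e+00  7.44023595e+01 -2.54444375e-14
  1.14336972e+02 -5.05109862e+00]
90 0.55 [-5.05109862e+00 -6.45596832e+00  6.70390522e+01 -2.54444375e-14
  1.19416916e+02 -5.05109862e+00]
90 0.45 [-5.05109862e+00 -1.03392857e+01  8.09925325e+01 -2.54444375e-14
  1.09346753e+02 -5.05109862e+00]
-90 0.5 None
-90 0.55 None
-90 0.45 None
180 0.5 [ -5.05109862  -8.73933137  74.4023595    0.         114.33697187
 -95.05109862]
180 0.55 [ -5.05109862  -6.45596832  67.03905217   0.         119.41691614
 -95.05109862]
180 0.45 [ -5.05109862 -10.33928566  80.9925325    0.         109.34675316
 -95.05109862]Traceback (most recent call last):
  File "<stdin>", line 10, in <module>
station.IKError: the arm cannot take that pose within its joint ranges
```

```bash
python3 - <<'E'
from h import *
r.reach([.50,.03,.50],[180,0,90])
s=snap('wrist','w0.png');print(r.sense()['clock'],s['fx'],np.round(s['R'],3).tolist(),np.round(-np.array(s['R']).T@s['t'],3))
E
```

```text
2.625 341.7268891426287 [[1.0, -0.002, -0.001], [-0.002, -0.969, 0.246], [-0.001, -0.246, -0.969]] [0.501 0.098 0.481]
```

View pics/w0.png

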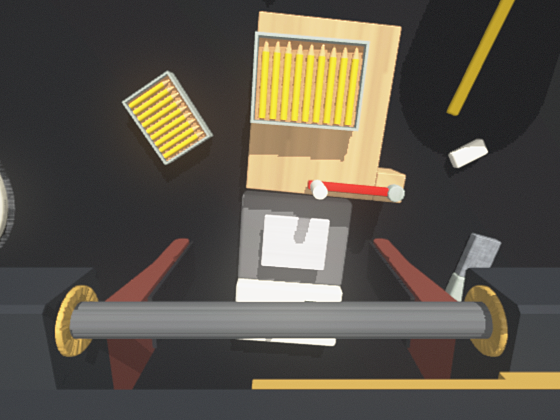

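Wrist view: tin top corners are near (255,33), (367,42), (356,129), (252,121); the ledge's far edge runs (259,12)–(400,27) and its left end corner is (247,188); pan corners (265,215), (328,219), (325,269), (262,264); knob (319,188), pin (396,193).

```bash
cat >> h.py <<'E'
def frame(th): return np.array([[np.cos(th),-np.sin(th)],[np.sin(th),np.cos(th)]])
def quad(mask):
    c=max(cv2.findContours(mask.astype(np.uint8),cv2.RETR_EXTERNAL,cv2.CHAIN_APPROX_NONE)[0],key=cv2.contourArea)
    return c[:,0,:].astype(float)
def rect(P):  # world contour -> centre, size(x,y), angle small
    (c,(w,h),a)=cv2.minAreaRect(P[:,:2].astype(np.float32)*1000)
    a=(a+45)%90-45 if True else a
    b=cv2.boxPoints(((c),(w,h),a))
    R=frame(np.radians(a)); q=(P[:,:2]*1000)@R; ext=q.max(0)-q.min(0); cc=R@((q.max(0)+q.min(0))/2)
    return cc/1000,ext/1000,np.radians(a)
E
python3 - <<'E'
from h import *
s=snap('wrist'); f=s['frame'];hsv=cv2.cvtColor(f,cv2.COLOR_RGB2HSV)
print('tin corners',cast(s,[(255,33),(367,42),(356,129),(252,121)],.09)[:,:2].round(4).tolist())
print('ledge',cast(s,[(259,12),(400,27),(247,188)],.06)[:,:2].round(4).tolist())
print('knob base/pin',cast(s,[(319,188),(396,193)],.123).round(4).tolist())
# pan
m=(f.min(2)>120)&(hsv[...,1]<60); m[:205]=0;m[275:]=0;m[:,:258]=0;m[:,335:]=0
m=cv2.morphologyEx(m.astype(np.uint8),cv2.MORPH_OPEN,np.ones((3,3)))
print('pan',rect(cast(s,quad(m),.058)))
m=(hsv[...,0]>20)&(hsv[...,0]<32)&(hsv[...,1]>180)&(hsv[...,2]>150);m[:20]=0;m[135:]=0;m[:,:245]=0;m[:,375:]=0
m=cv2.morphologyEx(m.astype(np.uint8),cv2.MORPH_CLOSE,np.ones((15,15)))
print('pencils',rect(cast(s,quad(m),.085)))
m=(f.min(2)>150)&(hsv[...,1]<50);m[:175]=0;m[202:]=0;m[:,:305]=0;m[:,335:]=0
q=quad(m);print('knob px',q.min(0),q.max(0))
s=snap('top');f=s['frame'].astype(int);m=(f[...,1]>100)&(f[...,0]<60)&(f[...,2]<110);m[:200]=0;m[260:]=0;m[:,:290]=0;m[:,335:]=0
q=quad(m);print('button px',q.min(0),q.max(0),cast(s,[q.mean(0)],.053))
E
```

```text
tin corners [[0.474, 0.1893], [0.5913, 0.1805], [0.5844, 0.0917], [0.4688, 0.1006]]
ledge [[0.4768, 0.2176], [0.6342, 0.2022], [0.4583, 0.0198]]
knob base/pin [[0.5412, 0.0313, 0.123], [0.6234, 0.0257, 0.123]]
pan (array([ 0.52146062, -0.05347272]), array([0.10180063, 0.08740843]), np.float64(-0.01834438622068381))
pencils (array([0.52976539, 0.13466294]), array([0.10352385, 0.06801912]), np.float64(-0.0772748148219572))
knob px [311. 180.] [327. 199.]
button px [310. 233.] [321. 243.] [[ 0.4895297  -0.16964269  0.053     ]]
```

```bash
python3 - <<'E'
from h import *
s=snap('wrist')
th=-.0955;R=frame(th)
L=cast(s,[(259,12),(400,27),(247,188)],.06)[:,:2]
off=np.array([[-.08,.1],[.08,.1],[-.08,-.1]])
cs=L-off@R.T;print('ledge c',cs.round(4).tolist());c=cs.mean(0)
loc=lambda P:((np.atleast_2d(P)[:,:2]-c)@R).round(4).tolist()
print('hinge by ledge',c+R@[.1,-.085])
K=cast(s,[(319,189.5)],.103);print('knob',K,loc(K), 'pinpx',loc(cast(s,[(396,193)],.10)))
P=cast(s,[(265,215),(328,219),(325,269),(262,264)],.058)[:,:2]
print('pan',P.mean(0),loc(P),loc(P.mean(0)))
T=cast(s,[(255,33),(367,42),(356,129),(252,121)],.09)[:,:2];print('tin',T.mean(0),loc(T.mean(0)),[np.arctan2(*(T[i]-T[j])[::-1]) for i,j in((1,0),(2,3))])
print('button',loc([.4895,-.1696]))
f=s['frame'][195:300,230:360,::-1];cv2.imwrite('pics/c1.png',cv2.resize(f,None,fx=5,fy=5,interpolation=cv2.INTER_CUBIC))
E
```

```text
ledge c [[0.5468, 0.1105], [0.545, 0.1104], [0.5475, 0.1118]]
hinge by ledge [0.6378616  0.01677364]
knob [[0.54348942 0.02600572 0.103     ]] [[0.0052, -0.0848]] pinpx [[0.0931, -0.0812]]
pan [ 0.51900331 -0.05252937] [[-0.0538, -0.1323], [0.0272, -0.13], [0.032, -0.1991], [-0.0522, -0.1999]] [[-0.0117, -0.1653]]
tin [0.5295956  0.14067291] [[-0.0196, 0.028]] [np.float64(-0.0751058381013223), np.float64(-0.07612555686078823)]
button [[-0.0299, -0.2847]]
```

View pics/c1.png

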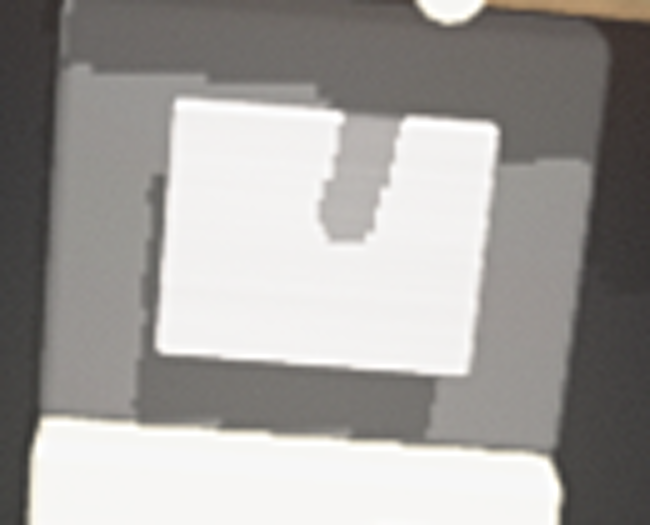

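Measurements agree with the spec: the ledge is 158×199 mm, the pan centre is 65 mm beyond the ledge end and −11.7 mm sideways, and hinge to knob is 95 mm. Next I'll pinch the knob and swing the gate.

```bash
cat >> h.py <<'E'
TH=-.0955; C=np.array([.5464,.1109]); RL=frame(TH); YAW=90+np.degrees(TH)
def W(x,y,z): return [*(C+RL@[x,y]),z]
def loc(P): return (np.atleast_2d(P)[:,:2]-C)@RL
E
python3 - <<'E'
from h import *
o=[180,0,YAW]; z=.109+.163
K=loc([.5435,.0260])[0]; H=np.array([.1,-.085])
a0=np.arctan2(*(H-K)[[1,0]]); rad=np.linalg.norm(H-K); print(a0,rad)
r.let_go()
r.reach(W(*K,.36),o); r.servo_line(W(*K,z),speed=.12)
r.grab(6); print(r.sense()['opening'])
for a in np.linspace(a0,1.53,12)[1:]:
    r.servo_line(W(H[0]-.095*np.cos(a),H[1]-.095*np.sin(a),z),speed=.1)
st=r.sense();print(st['opening'],st['contact_force'])
r.let_go(); p=st['tcp_pos']; r.servo_line([p[0],p[1],.36],speed=.15)
r.reach([.50,.05,.50],[180,0,90])
snap('wrist','w1.png');print(r.sense()['clock'])
E
```

```text
-0.0022188873627302114 0.09479138783895802
0.016068895935625844
0.016024812843347034 [-0.71325422 -3.23175556 -1.5580479 ]
11.6167
```

View pics/w1.png

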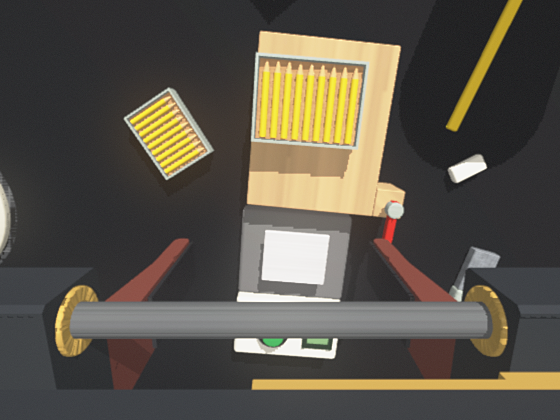

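Gate is open: the knob is swung toward the scale at about (390,240) and the bar points along the ledge's −y. Next: re-measure the pan unshaded, then nudge the tin sideways onto the pan's middle line.

```bash
cat >> h.py <<'E'
def pan(s):
    f=s['frame'];u=proj(s,np.array([W(-.0117,-.1653,.058)]))[0].astype(int)
    g=cv2.cvtColor(f,cv2.COLOR_RGB2GRAY);m=(g>190).astype(np.uint8)
    n,lab,stt,_=cv2.connectedComponentsWithStats(m)
    P=cast(s,quad(lab==lab[u[1],u[0]]),.058); c,e,a=rect(P); return c,e,a,loc(c)[0]
def tin(s,guess,z=.09):
    # pencils region (yellow) hull as seen inside tin rim
    hsv=cv2.cvtColor(s['frame'],cv2.COLOR_RGB2HSV)
    m=((hsv[...,0]>18)&(hsv[...,0]<34)&(hsv[...,1]>150)&(hsv[...,2]>110)).astype(np.uint8)
    u=proj(s,np.array([guess]))[0].astype(int)
    w=np.zeros_like(m);w[max(u[1]-62,0):u[1]+62,u[0]-75:u[0]+75]=1
    m=cv2.morphologyEx(m*w,cv2.MORPH_CLOSE,np.ones((9,9)))
    P=cast(s,cv2.convexHull(quad(m).astype(np.float32))[:,0],z-.004); c,e,a=rect(P); return c,e,a,loc(c)[0]
E
python3 - <<'E'
from h import *
s=snap('wrist'); print('pan',pan(s)); print('tinY',tin(s,W(-.0196,.028,.09)))
T=cast(s,[(256,53),(367,62),(355.5,149),(251,139)],.09);print('tin',loc(T.mean(0)))
print('ledge end edge ang',loc(cast(s,[(247,205),(374,215),(261,31),(400,46)],.06)))
o=[180,0,YAW-90]; z=.182+.069
r.grab(5)
f0=r.sense()['contact_force']
r.reach(W(-.125,.028,.33),o); r.servo_line(W(-.125,.028,z),speed=.15)
f0=r.sense()['contact_force']
for x in np.arange(-.100,-.0815,.002):
    r.servo_line(W(x,.028,z),speed=.04); print(round(x,4),(r.sense()['contact_force']-f0).round(2))
r.servo_line(W(-.115,.028,z)); r.servo_line(W(-.115,.028,.36),speed=.2)
r.let_go(); r.reach([.50,.05,.50],[180,0,90])
s=snap('wrist','w2.png');print('tinY',tin(s,W(-.01,.028,.09)),r.sense()['clock'])
E
```

```text
pan (array([ 0.51827   , -0.05274053]), array([0.08397653, 0.07089279]), np.float64(-0.08516469586742595), array([-0.0123979 , -0.16557721]))
tinY (array([0.52966582, 0.13428274]), array([0.10401855, 0.06878892]), np.float64(-0.08217316701493993), array([-0.01888759,  0.02168051]))
tin [[-0.01995293  0.02766851]]
ledge end edge ang [[-0.07976479 -0.10056897]
 [ 0.08138621 -0.09832062]
 [-0.0780757   0.09999113]
 [ 0.0788908   0.09919264]]
-0.1 [-1.85 -0.12 -0.99]
-0.098 [-1.33 -0.38 -0.35]
-0.096 [-0.89 -0.48 -0.84]
-0.094 [-0.62 -0.54  0.06]
-0.092 [-1.07 -1.01 -0.53]
-0.09 [-0.76  0.25 -0.15]
-0.088 [-2.    0.09 -0.85]
-0.086 [-1.86 -0.06  0.31]
-0.084 [-1.08 -0.01 -1.71]
-0.082 [-1.63 -0.07 -0.74]
tinY (array([0.5385284 , 0.13244799]), array([0.10400849, 0.0687292 ]), np.float64(-0.0940395470420605), array([-0.00989043,  0.02069921])) 22.5083
```

View pics/w2.png

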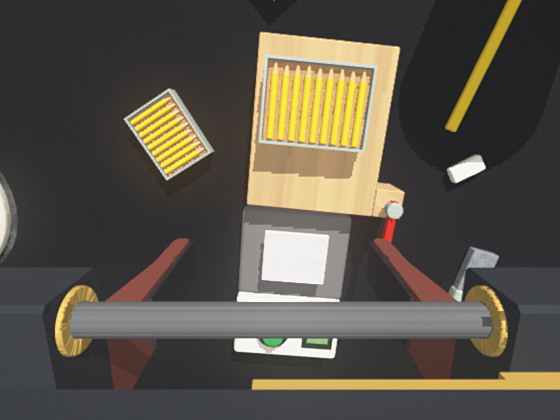

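The side push worked: the tin is now about 1 mm off the pan's middle line and square to it. Now a two-finger push across the gap, stopping short to check.

```bash
python3 - <<'E'
from h import *
o=[180,0,YAW+.3]; z=.182+.067; x=-.0115
r.reach(W(x,.11,.33),o); r.servo_line(W(x,.11,z),speed=.15)
f0=r.sense()['contact_force']
r.servo_line(W(x,.088,z),speed=.06)
for y in (.03,-.03,-.07,-.1):
    r.servo_line(W(x,y,z),speed=.045); print(y,loc(r.sense()['tcp_pos']).round(4),(r.sense()['contact_force']-f0).round(1))
r.servo_line(W(x,-.085,z),speed=.05); r.servo_line(W(x,-.06,.36),speed=.2)
r.reach([.50,.03,.50],[180,0,90])
s=snap('wrist','w3.png');print('tinY',tin(s,W(-.011,-.157,.086),.086),r.sense()['clock'])
E
```

```text
0.03 [[-0.0115  0.0301]] [-0.6 -0.3  0.5]
-0.03 [[-0.0115 -0.03  ]] [ 0.5 -1.3  1.2]
-0.07 [[-0.0116 -0.0702]] [ 0.9 -0.4 -0.3]
-0.1 [[-0.0115 -0.1002]] [ 0.4  0.3 -0.1]
tinY (array([ 0.52170112, -0.05133292]), array([0.10376751, 0.06901212]), np.float64(-0.09121899313155758), array([-0.00911664, -0.16384884])) 31.3167
```

View pics/w3.png

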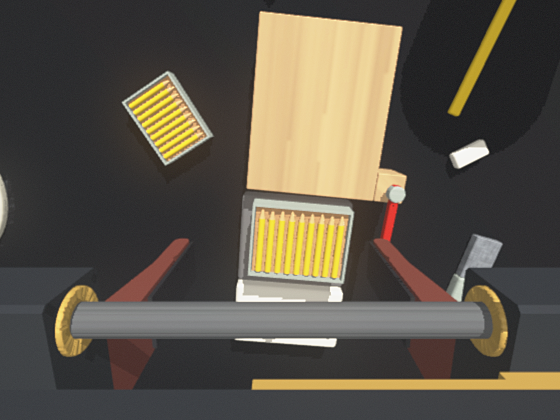

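The tin lies on the pan, clear of the ledge, with its top corners near (252,198), (353,206), (346,284), (247,277). I'll compute its remaining offset from those.

```bash
python3 - <<'E'
from h import *
s=snap('wrist');T=cast(s,[(252,198.5),(353,206.5),(346,284.5),(247,277)],.086)
print(loc(T).round(4).tolist(),loc(T.mean(0)))
f=s['frame'][185:300,230:370,::-1];cv2.imwrite('pics/c2.png',cv2.resize(f,None,fx=5,fy=5,interpolation=cv2.INTER_CUBIC))
E
```

```text
[[-0.0711, -0.1049], [0.0482, -0.1032], [0.0541, -0.2035], [-0.0699, -0.2053]] [[-0.00967854 -0.1542127 ]]
```

View pics/c2.png

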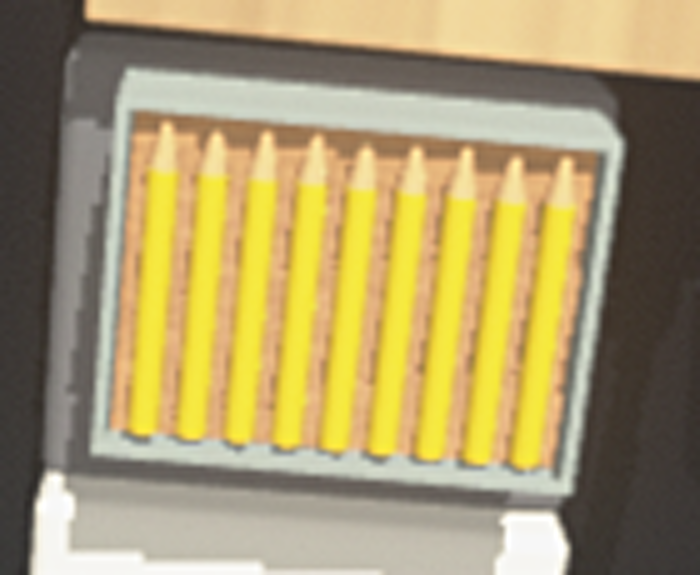

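```bash
python3 - <<'E'
from h import *
o=[180,0,YAW+.3]; z=.182+.067; x=-.0115
r.reach(W(x,-.06,.33),o); r.servo_line(W(x,-.08,z),speed=.15)
r.servo_line(W(x,-.095,z),speed=.04); r.servo_line(W(x,-.1075,z),speed=.03)
r.servo_line(W(x,-.08,z),speed=.04); r.servo_line(W(x,-.06,.36),speed=.2)
r.reach([.50,.03,.50],[180,0,90]); r.wait(.5)
s=snap('wrist');a=tin(s,W(-.011,-.163,.086),.086);print('tinY',a,'tin est',a[3]+[-.001,-.006],r.sense()['clock'])
f=s['frame'][185:300,230:370,::-1];cv2.imwrite('pics/c3.png',cv2.resize(f,None,fx=5,fy=5,interpolation=cv2.INTER_CUBIC))
E
```

```text
tinY (array([ 0.52099649, -0.05829714]), array([0.1035682 , 0.06861172]), np.float64(-0.0922315269780057), array([-0.00915398, -0.17084851])) tin est [-0.01015398 -0.17684851] 36.6417
```

View pics/c3.png

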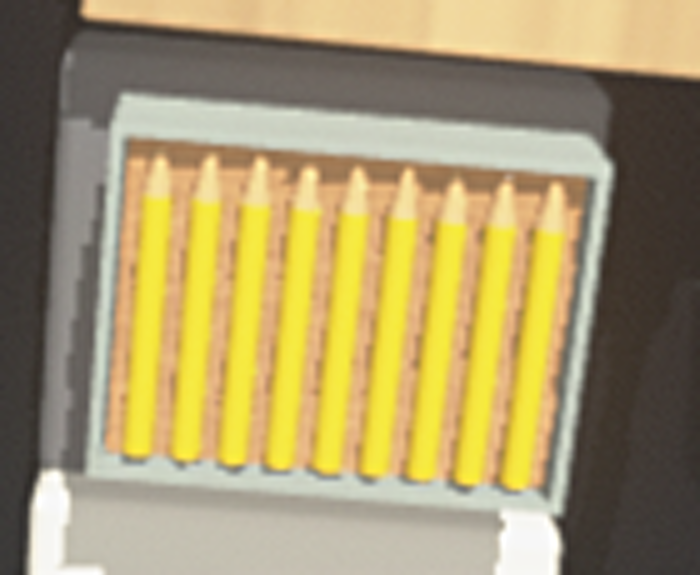

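Correcting a sign: the tin centre is yellow + 6 mm, so y ≈ −0.165 against the pan's −0.1655, and x is 2 mm off. It is well centred, and the picture shows it square and clear of the ledge. Now I'll press the button.

```bash
python3 - <<'E'
from h import *
o=[180,0,YAW]; b=(-.031,-.2825)
r.grab(5)
r.reach(W(*b,.33),o); r.servo_line(W(*b,.182+.068),speed=.12); r.wait(.3)
f0=np.mean([r.sense()['contact_force'][2] for _ in range(1)])
for z in np.arange(.066,.040,-.001):
    r.servo_line(W(*b,.182+z),speed=.02); r.wait(.05); f=r.sense()['contact_force'][2]-f0
    print(round(z,3),round(f,1),round(r.sense()['tcp_pos'][2]-.182,4))
    if f>11: break
r.wait(.3); r.servo_line(W(*b,.30),speed=.1)
r.reach([.50,.03,.50],[180,0,90]); r.wait(.5)
s=snap('wrist');a=tin(s,W(-.011,-.163,.086),.086);print(a[2],a[3]+[-.001,.006],r.sense()['clock'])
snap('top','t4.png')
E
```

```text
0.066 1.9 0.0664
0.065 3.2 0.0653
0.064 3.1 0.0642
0.063 4.1 0.0632
0.062 4.9 0.0621
0.061 6.3 0.0613
0.06 10.9 0.0612
0.059 14.9 0.0611
-0.0882586232638255 [-0.01022684 -0.15836589] 45.1917
```

```bash
python3 - <<'E'
from h import *
s=snap('wrist');f=s['frame'][185:300,230:370,::-1];cv2.imwrite('pics/c4.png',cv2.resize(f,None,fx=5,fy=5,interpolation=cv2.INTER_CUBIC))
print(r.sense()['tcp_pos'],proj(s,np.array([W(-.011,-.163,.086)])))
s=snap('top');f=s['frame'].astype(int);m=(f[...,1]>100)&(f[...,0]<60)&(f[...,2]<110);m[:200]=0;m[260:]=0;m[:,:290]=0;m[:,335:]=0
q=quad(m);print(loc(cast(s,[(q.min(0)+q.max(0))/2],.067)))
E
```

```text
[0.49998585 0.02995456 0.50008033] [[296.57326775 248.56292034]]
[[-0.03221068 -0.28390246]]
```

View pics/c4.png

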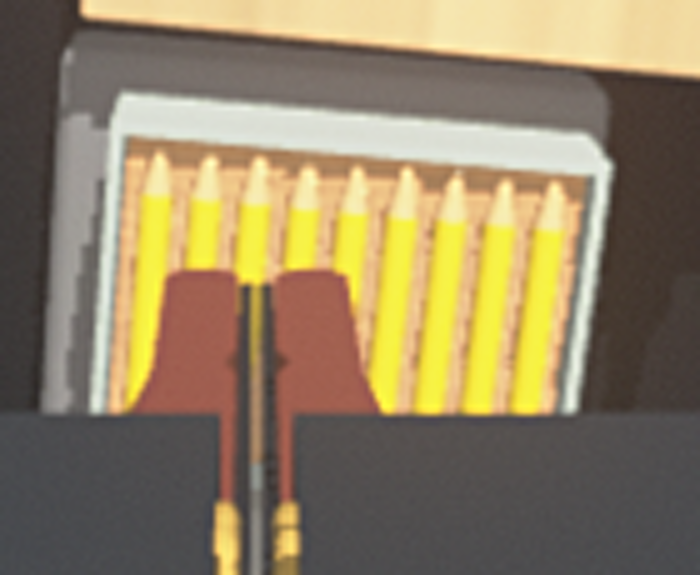

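The closed gripper only hides the tin's lower half. Its rim corners, (118,97) and (608,160) in the crop, are where they were before, so the tin has not moved. The button was pressed to its stop (about 6 mm of travel, then a steep rise in force) and released. Handing in.

```bash
python3 -c "
from h import *
print(r.hand_in())"
```

```text
the job is handed in; nothing more can be done
None
```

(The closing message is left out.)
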